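# Fish the brass weight out of the bamboo tube

## Task

The brass pressing weight has dropped to the bottom of a deep bamboo tube. Using only the hooked picker, never the fingers, lift it out by its wire bail and set it down gently, upright, near the middle of the slate slab; then unhook the picker and hang it upright in its stand again. The picker's rod telescopes and its length is not known, so feel for the weight with care: never press hard on the weight or the tube, and leave the other things where they are.

Things in the scene. Friction and masses are not known exactly. Their poses are not given: they have to be found in the camera images.
- picker_grip (a point): Centre of the picker's upright red square handle (20 x 20 mm, 60 mm tall): grip here. z up; x is where the hook's prong points. Below the handle is a steel disc (50 mm across, 6 mm thick, its underside 36 mm below this point), then a sleeve 10 mm across, 75 mm long, then a thin telescopic rod ending in a hook. Not reported while held.
- picker: The same picker (0.17 kg); origin on its axis at the disc's underside, axes as above. The telescopic rod was left at an unknown length: the hook's underside is 105 to 135 mm below this origin, and nothing reports it. It keeps that length unless pressed with 60 N.
- picker_sleeve (a point): Lower end of the picker's sleeve, 75 mm under the disc. Under it: the yellow rod (5 mm across, on the axis) and the hook: at the very bottom a prong 5 mm thick runs along +x to 12.5 mm from the axis and ends in an upturned tip whose top is 8 mm above the hook's underside. A wire lies in the gap between rod and tip, 6 mm wide, centred 5.3 mm from the axis.
- weight: Brass weight, about 0.22 kg, in tube a: a disc 40 mm across, 18 mm thick; origin at the centre of its underside, z up. On top a fixed bail of 3 mm wire in its y-z plane (hook through it along x): posts at y = -14 and +14 mm up to z = 25.5 mm, then sloping in to a peak at y = 0, z = 32.5 mm (wire centre). Between disc and the peak's underside 13 mm are open.
- tube_a_mouth (a point): Centre of the mouth of the bamboo tube with the weight in it, on the rim plane 110 mm above the table. Fixed, upright, 72 mm outside and 60 mm inside diameter, inner floor 8 mm above the table. It may be the left or the right one of the two tubes.
- tube_b_mouth (a point): Centre of the mouth of the other bamboo tube, of the same shape, empty.
- tube_a: The bamboo tube with the weight in it; origin under its centre on the table.
- slate: Dark slate slab, fixed, 120 mm (its x) by 160 mm (its y), 20 mm thick; origin at the centre of its underside, on the table. The weight goes on its top.
- stand_seat (a point): Where the picker's disc rests: top of the fixed stand's steel fork plate (60 mm wide, 6 mm thick), 153 mm above the table, at the picker's axis as hung. The fork's slot, 18 mm wide, is open towards the stand's -x (35 mm from here) and closed 9 mm beyond, with a post behind and a foot 10 mm thick below. Lift the picker a little and draw it out along the stand's -x; back the same way.
- spool: Bystander: white thread spool, 52 mm across, 70 mm tall, loose; origin under its centre.
- ink_stone: Bystander: black ink stone, 70 x 50 mm, 18 mm tall, loose; origin under its centre.
- brush_cup: Bystander: blue and white ceramic cup full of brushes, 80 mm across, about 200 mm tall with the brushes, loose; origin under its centre.
Mind the look-alikes: they are no part of the job. There is more than one size of the slate; the job needs the middle-sized.

How it is judged:
By the outcome, as a careful person would: the job done as asked, in the order asked, and still so for the second after the job is handed in, with the robot touching nothing.
It also fails if it takes over 72 s, if anything falls off the work surface, if the arm or the gripper's body presses on something with over 40 N, if the wrist force passes 120 N, or if a joint passes its speed limit or range.

## Robot

A 6-joint arm with a two-finger parallel gripper is mounted at the origin on the work surface. World frame = base frame: x ahead of the robot, y to its left, z up, the work surface at z = 0. Lengths are in mm, angles in degrees, forces in N, time in s.
With the tool pointing down it reaches from about 375 to 825 mm from the base axis. Payload 5.5 kg.
Tool frame: the origin (TCP) lies on the mounting face of the last link; the fingertips stand 173 mm ahead of it and the grasp point (between the pads) lies 155 mm ahead of it (manip.nose_length is the z of the fingertips in the tool frame, in mm); z points along the fingers, y is the direction in which the jaws open and shut (so a half turn about z gives the same grasp; the last joint's range is limited). The gripper opens to 85 mm and grips with 20 to 120 N. Pads are 22 mm wide; open, the fingers measure 114 mm over their backs; the gripper's body (76 mm by 85 mm) begins 54 mm behind the grasp point. The pads swing forward as they close: fully open they stand 13 mm farther back than shut.
Start: joints at [66.177, 17.962, -2.699, 69.339, 0, 90], TCP at [242.35, 548.874, 404.699] pointing down, gripper open.
Joint ranges: [-152.73, 152.73], [-39.44, 99.34], [-58.76, 71.6], [-118.89, 123.64], [-81.53, 83.1], [-180, 180]. Speed limits (degrees/s): [136.94, 136.94, 172.46, 180, 180, 180].

## Interface

Orientations are given as a 3x3 rotation matrix whose columns are the frame's x, y, z axes.
In Python, from station import manip gives the robot as it stands.
- The arm moves only by the tool drive_tool, never from a script. Its argument "targets" is text: rows parted by semicolons, each of 7 numbers parted by spaces: the shift along the tool's x, y, z in mm, then the turn, a rotation vector about the tool's x, y, z in degrees, then the finger opening in mm, from 0 to 85.4. A call has 1 to 20 rows; each row is the pose to reach, as a shift and turn from the pose measured when the call began, along the tool's axes at that moment; what a row does not reach only later rows make up. A row lasts 1/12 s, in which the tool goes at most 41.7 mm and 7.16 degrees, less where a joint would pass 70% of its speed; a pose out of reach is approached as far as the arm can. A call with a gripper value outside its range is refused whole. The fingers move at their own pace and stop on an object; "grip_force" is the grip in N (left out, the last holds). Time passes only in rows, so rows that repeat a pose let the fingers close. It gives the time, the measured TCP pose, the force and the opening at its end, in the units of the state.
- manip.sense(): the state, without advancing time (a new reading comes with each control period).
- manip.get_image(name): name is "scene" or "top" or "wrist"; returns a dict with "img" (480x640x3 uint8, red, green, blue), "z_map" (480x640 float32, mm along the optical axis (not along the pixel's ray), 0 where there is no reading), "fx", "fy", "cx", "cy" (pixels), "camera_from_world" (4x4, takes a point from world to camera coordinates); the wrist camera has in their place "mount" (4x4, takes a point from camera to tool coordinates, whose origin is the TCP and whose axes are the flange's). Camera axes: x right, y up, looking along -z (the intrinsics and any distortion apply to the point x, -y, -z); pixel columns grow to the right and rows downward; lengths in mm; the calibration is good to about 2 mm. A picture is of the moment at which its call begins: read the wrist's pose just before it.
- manip.job_done(): hands the job in, once; it reports no verdict.
The state is a dict: "time_s": time; "joints": joint angles; "joint_vel": joint speeds; "effort": joint torques, N m; "ee_pos": TCP position; "ee_rot": TCP orientation; "contact_force": force on the tool from outside, world axes, zero at the start; "moment": the same for the moment, N m; "grip_width": finger opening in mm.
Only numpy, scipy, OpenCV 4.12 (cv2) and the standard library are available. Lean on these libraries where they do the work, as an engineer would, in place of code of your own. Each camera call takes 0.05 s, during which the arm holds its last target. There are 200 camera calls.

## Working session

There is one attempt and no reset: what is moved stays moved. The work goes in short steps, Python scripts to look and compute and a tool call to move; the robot and the scene stay as the last step left them, time stands still between calls to the robot, and variables do not carry over. Pictures are saved under pics/ and viewed, about 8 in all and at most 12, crops included, and the job is handed in when it is done.

Besides the shell and the picture viewer there is one more tool, called after "Emit:" in YAML: its name, and indented under it one key for each argument. drive_tool: Moves the arm, as the interface text tells. Its arguments: {"type":"object","properties":{"targets":{"type":"string"},"grip_force":{"type":"number"}},"required":["targets"]}

```bash
ls; mkdir -p pics; python3 - <<'E'
from station import manip
import cv2,numpy as np,pickle
s=manip.sense();print({k:np.round(v,2).tolist() for k,v in s.items()})
d={}
for n in("scene","top"):
    g=manip.get_image(n);d[n]=g
    cv2.imwrite(f"pics/{n}0.png",g["img"][:,:,::-1]);print(n,g["fx"],g["cx"],g["cy"],np.round(g["camera_from_world"],3).tolist(),[k for k in g])
pickle.dump(d,open("d0.pkl","wb"))
E
```

```text
pics
{'time_s': 0.0, 'joints': [66.18, 18.01, -2.75, 69.34, -0.0, 90.0], 'joint_vel': [-0.0, -0.03, 0.02, 0.03, -0.0, 0.07], 'effort': [0.0, -53.96, 33.98, 0.02, 0.0, 0.0], 'ee_pos': [242.23, 548.62, 403.82], 'ee_rot': [[-0.91, 0.4, -0.0], [0.4, 0.91, -0.0], [-0.0, -0.0, -1.0]], 'contact_force': [-0.31, 0.2, -0.09], 'moment': [0.0, 0.02, -0.03], 'grip_width': 85.26}
scene 460.255392446969 317.12267689572235 241.71020552536743 [[-0.037, 0.999, 0.012, 54.163], [-0.702, -0.035, 0.712, 276.634], [0.712, 0.017, 0.702, -1449.625], [0.0, 0.0, 0.0, 1.0]] ['img', 'z_map', 'fx', 'fy', 'cx', 'cy', 'camera_from_world']
top 518.4408909964461 315.91936655561597 234.62394738197193 [[0.008, -1.0, -0.004, -48.783], [1.0, 0.008, 0.027, -527.462], [-0.027, -0.004, 1.0, -1146.75], [0.0, 0.0, 0.0, 1.0]] ['img', 'z_map', 'fx', 'fy', 'cx', 'cy', 'camera_from_world']
```

View pics/top0.png

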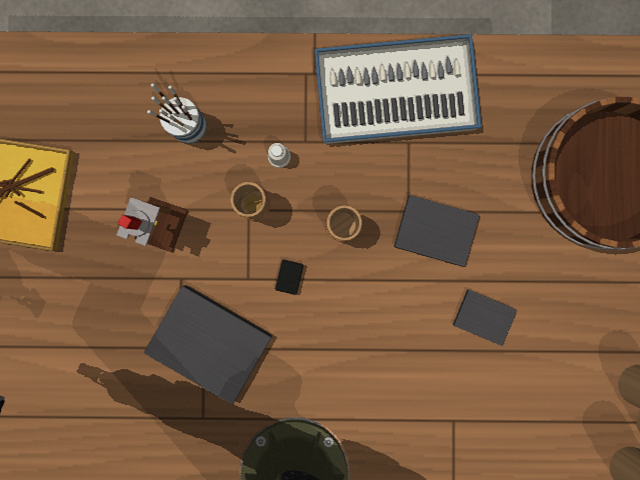

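View pics/scene0.png

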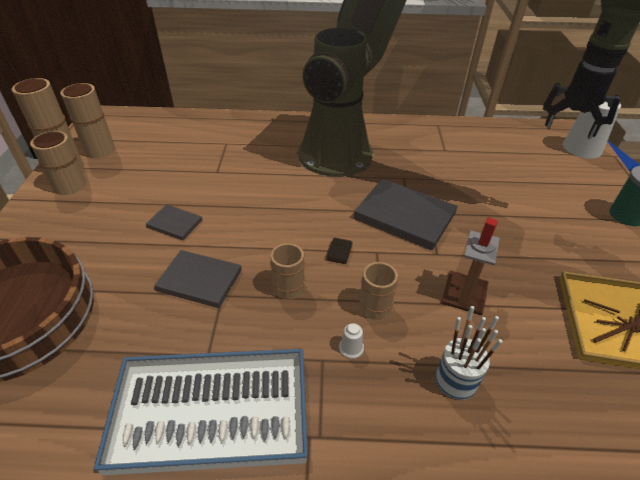

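The top view shows the stand and picker at about (135,220), the tubes at (248,200) and (344,223), and the slates: large (209,345), middle (437,230), small (485,317). Next I'll measure them and zoom in.

```bash
cat > h.py <<'E'
import numpy as np,cv2,pickle
from station import manip
def cloud(g,T=None):
    """world points HxWx3; T = world_from_camera"""
    if T is None: T=np.linalg.inv(g["camera_from_world"])
    v,u=np.mgrid[:480,:640]; z=g["z_map"]
    P=np.stack([(u-g["cx"])/g["fx"]*z,-(v-g["cy"])/g["fy"]*z,-z],-1)
    return P@T[:3,:3].T+T[:3,3]
def tool():
    s=manip.sense();T=np.eye(4);T[:3,:3]=s["ee_rot"];T[:3,3]=s["ee_pos"];return T
def circ(p):
    A=np.c_[2*p,np.ones(len(p))];x=np.linalg.lstsq(A,(p**2).sum(1),rcond=None)[0]
    return x[:2],np.sqrt(x[2]+x[0]**2+x[1]**2)
E
python3 - <<'E'
from h import *
d=pickle.load(open("d0.pkl","rb"));g=d["top"];P=cloud(g);Ps=cloud(d["scene"])
print("table",np.median(P[280:340,300:420,2]),np.median(Ps[100:400,250:260,2]))
def box(n,u0,u1,v0,v1,z0,z1,Q=P):
    q=Q[v0:v1,u0:u1].reshape(-1,3);q=q[(q[:,2]>z0)&(q[:,2]<z1)];print(n,len(q),q.mean(0).round(1) if len(q) else "");return q
for n,b in {"tL":(225,272,178,225),"tR":(322,368,200,247)}.items():
    q=box(n,*b,104,116);
    c,r=circ(q[:,:2]);print(" circ",c,r)
    Pn=P[b[2]:b[3],b[0]:b[1]].reshape(-1,3);i=np.hypot(*(Pn[:,:2]-c).T)<26
    print(" in z pct",np.percentile(Pn[i,2],[1,10,25,50,75,90,99]).round(1), )
for n,b in {"mid":(385,490,185,275),"small":(440,530,280,355),"big":(135,285,275,410)}.items():
    q=box(n,*b,12,30);r=cv2.minAreaRect(q[:,:2].astype(np.float32));print(r)
box("plate",110,160,190,250,140,158);q=box("handle",110,150,200,240,165,260);print(np.percentile(q[:,2],[5,50,95]))
box("foot",110,200,190,260,5,14);q=box("spool",262,296,138,172,60,76);q=box("cup",150,215,80,150,60,110)
def mk(im,b,s):return cv2.resize(im[b[2]:b[3],b[0]:b[1]],None,fx=s,fy=s,interpolation=cv2.INTER_CUBIC)
a=mk(g["img"],(105,195,185,260),4);b=mk(g["img"],(222,372,175,250),3)
c=mk(d["scene"]["img"],(430,510,210,315),4)[:300*2];C=np.zeros((600,800,3),np.uint8)
C[:a.shape[0],:a.shape[1]]=a;C[310:310+b.shape[0],:b.shape[1]]=b;C[:c.shape[0],470:470+c.shape[1]]=c
cv2.imwrite("pics/crop1.png",C[:,:,::-1])
E
```

```text
table 0.36375314483552756 0.913675208955226
tL 319 [597.   95.4 110.1]
 circ [596.49263004  94.90179233] 32.80886630015304
 in z pct [ 4.9  8.7 21.1 26.  27.8 29.7 40.1]
tR 305 [ 550.3 -101.1  110.2]
 circ [ 550.29466915 -100.65218442] 32.813614146651915
 in z pct [ 3.6  6.1  7.5  8.8 10.1 11.5 14.5]
mid 3973 [ 539.2 -308.8   20.7]
((539.4556884765625, -309.4409484863281), (161.08636474609375, 120.50432586669922), 74.4417495727539)
small 1861 [ 349.  -417.    15.2]
((349.0152282714844, -416.9546813964844), (116.03775024414062, 86.21070098876953), 67.66156005859375)
big 6638 [290.  186.7  27.1]
((342.6422424316406, 160.1201629638672), (226.41468811035156, 298.962890625), 60.76998519897461)
plate 775 [551.5 297.2 153.6]
handle 248 [543.3 300.6 205. ]
[170.11628379 215.52422578 221.72739969]
foot 1207 [544.7 289.5   9.9]
spool 219 [702.8  40.6  66.6]
cup 1030 [763.9 237.1  89. ]
```

View pics/crop1.png

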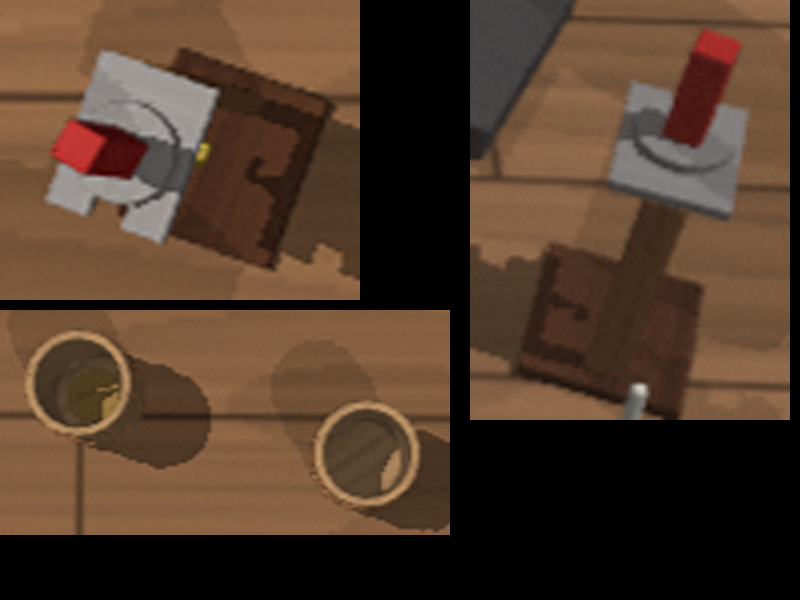

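The weight is in the left tube (596,95). The fork opens roughly toward world -x, with stand +x at a yaw of about -21°. Next I'll check the wrist mount and the handle geometry.

```bash
python3 - <<'E'
from h import *
d=pickle.load(open("d0.pkl","rb"));P=cloud(d["top"]);Ps=cloud(d["scene"])
for n,Q,I in(("top",P,d["top"]["img"]),("scene",Ps,d["scene"]["img"])):
    im=I.astype(int);red=(im[...,0]>110)&(im[...,1]<70)&(im[...,2]<70)
    q=Q[red];q=q[(abs(q[:,0]-545)<60)&(abs(q[:,1]-300)<60)&(q[:,2]>213)];print(n,len(q),q.mean(0),q.min(0),q.max(0))
    print(cv2.minAreaRect(q[:,:2].astype(np.float32)))
    w=Q[(Q[...,2]>149)&(Q[...,2]<157)&(abs(Q[...,0]-545)<70)&(abs(Q[...,1]-297)<70)];print(n,"plate",cv2.minAreaRect(w[:,:2].astype(np.float32)))
g=manip.get_image("wrist");print(g["mount"].round(3).tolist(),g["fx"],g["cx"],g["cy"])
# bail points in tube
w=P[(P[...,2]>28)&(P[...,2]<60)&(np.hypot(P[...,0]-596.5,P[...,1]-95)<27)];print(w.round(0).tolist())
print(tool().round(3).tolist())
E
```

```text
top 111 [543.75651643 303.94167252 219.25235333] [531.50128811 293.11216899 214.51630679] [555.32994168 315.23852474 223.55804669]
((543.54296875, 303.9971008300781), (19.159549713134766, 19.12580680847168), 62.85049819946289)
top plate ((547.9844970703125, 303.31793212890625), (62.20090103149414, 79.02898406982422), 70.46031951904297)
scene 68 [544.97889525 305.30124192 219.37395182] [531.9180356  294.32450238 215.94296566] [554.28005333 316.67283387 222.22260751]
((544.3314819335938, 305.6265563964844), (19.64703369140625, 18.474048614501953), 56.37105178833008)
scene plate ((546.76220703125, 304.21044921875), (60.19255447387695, 84.23823547363281), 70.8074722290039)
[[-0.001, 0.95, 0.312, 79.32], [1.0, 0.0, 0.001, 1.009], [0.001, 0.312, -0.95, 30.726], [0.0, 0.0, 0.0, 1.0]] 341.3769717012818 317.3055861646058 241.5824115820227
[[615.0, 92.0, 29.0], [613.0, 96.0, 29.0], [613.0, 85.0, 32.0], [611.0, 105.0, 28.0], [611.0, 100.0, 29.0], [611.0, 92.0, 28.0], [611.0, 85.0, 29.0], [608.0, 102.0, 30.0], [606.0, 111.0, 30.0], [606.0, 109.0, 28.0], [606.0, 107.0, 29.0], [604.0, 107.0, 29.0]
[... 745 characters left out ...]
.0], [593.0, 93.0, 31.0], [593.0, 87.0, 30.0], [593.0, 80.0, 29.0], [591.0, 111.0, 28.0], [591.0, 109.0, 30.0], [591.0, 107.0, 28.0], [591.0, 104.0, 29.0], [589.0, 100.0, 29.0], [589.0, 98.0, 30.0], [589.0, 80.0, 28.0], [587.0, 104.0, 29.0], [587.0, 96.0, 29.0], [587.0, 91.0, 29.0], [587.0, 80.0, 31.0], [584.0, 109.0, 29.0], [584.0, 107.0, 29.0], [584.0, 100.0, 30.0], [584.0, 98.0, 28.0], [584.0, 93.0, 31.0], [584.0, 84.0, 31.0], [582.0, 96.0, 29.0], [582.0, 93.0, 28.0], [582.0, 87.0, 28.0], [580.0, 95.0, 30.0], [580.0, 93.0, 31.0], [578.0, 96.0, 29.0], [578.0, 91.0, 29.0]]
[[-0.915, 0.404, -0.001, 242.271], [0.404, 0.915, -0.001, 548.695], [0.0, -0.001, -1.0, 404.022], [0.0, 0.0, 0.0, 1.0]]
```

Emit:
drive_tool:
  targets: "-375 -101 0 0 0 6 85;-375 -101 0 0 0 6 85;-375 -101 0 0 0 6 85;-375 -101 0 0 0 6 85;-375 -101 0 0 0 6 85;-375 -101 0 0 0 6 85;-375 -101 0 0 0 6 85;-375 -101 0 0 0 6 85;-375 -101 0 0 0 6 85;-375 -101 0 0 0 6 85;-375 -101 0 0 0 6 85;-375 -101 0 0 0 6 85"

```text
time_s: 1.15
ee_pos: [544.8, 304.3, 403.6]
ee_rot: [[-0.867, 0.499, -0.002], [0.499, 0.867, -0.001], [0.001, -0.002, -1.0]]
contact_force: [1.0, 0.2, 0.5]
grip_width: 85.2
```

```bash
python3 - <<'E'
from h import *
T=tool();g=manip.get_image("wrist");M=np.array(g["mount"]);P=cloud(g,T@M)
s=manip.sense();print(np.round(s["joints"],1),T.round(3).tolist(),np.round(s["contact_force"],2))
im=g["img"].astype(int);red=(im[...,0]>90)&(im[...,1]<70)&(im[...,2]<70)
q=P[red];print(len(q));q=q[(q[:,2]>214)&(q[:,2]<230)];print(len(q),q.mean(0),cv2.minAreaRect(q[:,:2].astype(np.float32)))
w=P[(P[...,2]>149)&(P[...,2]<157)&(abs(P[...,0]-545)<70)&(abs(P[...,1]-300)<70)];print("plate",w.mean(0),cv2.minAreaRect(w[:,:2].astype(np.float32)))
cv2.imwrite("pics/w1.png",g["img"][:,:,::-1])
E
```

```text
[29.3 20.6  0.9 70.4 -0.  59.1] [[-0.867, 0.499, -0.002, 544.763], [0.499, 0.867, -0.001, 304.288], [0.001, -0.002, -1.0, 403.605], [0.0, 0.0, 0.0, 1.0]] [-0.6  -0.6   0.31]
26119
1451 [542.58072143 306.18540538 218.6938159 ] ((543.4647216796875, 305.4954528808594), (19.329408645629883, 19.97891616821289), 60.54645919799805)
plate [543.24202261 306.68155993 153.06514228] ((547.8865356445312, 303.39837646484375), (60.17210006713867, 79.8203353881836), 70.50202941894531)
```

View pics/w1.png

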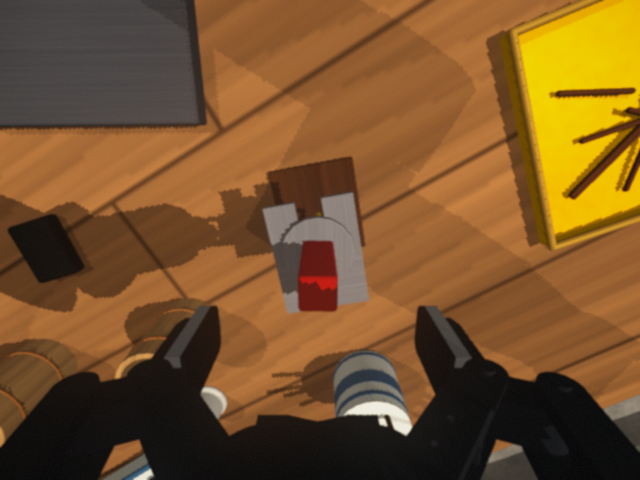

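Emit:
drive_tool:
  targets: "2 0 40 0 0 0 85;2 0 60 0 0 0 85;2 0 60 0 0 0 85;2 0 60 0 0 0 20;2 0 60 0 0 0 10;2 0 60 0 0 0 10;2 0 60 0 0 0 10;2 0 60 0 0 0 10;2 0 60 0 0 0 10;2 0 60 0 0 0 10;2 0 60 0 0 0 10;2 0 60 0 0 0 10"
  grip_force: 80

```text
time_s: 2.2
ee_pos: [542.5, 306.1, 345.1]
ee_rot: [[-0.867, 0.498, -0.0], [0.498, 0.867, 0.0], [0.0, 0.0, -1.0]]
contact_force: [-1.3, -0.9, 5.9]
grip_width: 19.1
```

Emit:
drive_tool:
  targets: "0 0 -8 0 0 0 10;0 0 -8 0 0 0 10;0 0 -8 0 0 0 10;21 -4 -8 0 0 0 10;42 -8 -8 0 0 0 10;63 -12 -8 0 0 0 10;85 -15 -8 0 0 0 10;85 -15 -8 0 0 0 10;85 -15 -60 0 0 0 10;85 -15 -100 0 0 0 10;85 -15 -100 0 0 0 10;85 -15 -100 0 0 0 10"

```text
time_s: 3.2
ee_pos: [462.5, 336.0, 448.8]
ee_rot: [[-0.867, 0.498, 0.006], [0.498, 0.867, 0.004], [-0.003, 0.006, -1.0]]
contact_force: [0.0, -0.4, -1.7]
grip_width: 19.1
```

```bash
python3 - <<'E'
from h import *
T=tool();g=manip.get_image("wrist");M=np.array(g["mount"]);s=manip.sense()
print(np.round(s["joints"],1),T.round(4).tolist(),np.round(s["contact_force"],2),s["grip_width"])
P=cloud(g,M) # tool frame
im=g["img"].astype(int)
yel=(im[...,0]>120)&(im[...,1]>90)&(im[...,2]<80)&(abs(P[...,0])<40)&(abs(P[...,1])<40)&(P[...,2]>230)
v,u=np.nonzero(yel);print(len(u), u.min() if len(u) else 0,u.max(),v.min(),v.max())
q=P[yel];o=np.argsort(q[:,2]);print(q[o][::max(1,len(q)//40)].round(1).tolist())
c=g["img"][20:320,170:470];cv2.imwrite("pics/w2.png",cv2.resize(c,(600,600),interpolation=cv2.INTER_CUBIC)[:,:,::-1])
E
```

```text
[36.  14.  -2.6 73.3  0.  65.8] [[-0.8674, 0.4976, 0.0055, 462.4872], [0.4976, 0.8674, 0.0041, 335.9604], [-0.0028, 0.0063, -1.0, 448.7911], [0.0, 0.0, 0.0, 1.0]] [-0.08  0.19 -2.12] 19.020972915723362
3843 284 350 164 239
[[0.2, 2.2, 278.4], [5.5, -15.6, 447.1], [-7.0, -31.8, 447.4], [6.7, -36.4, 447.6], [-28.8, -7.2, 447.7], [-21.0, -27.2, 447.8], [34.4, 12.4, 447.9], [-24.9, -37.3, 448.0], [35.6, -21.2, 448.0], [36.8, -38.0, 448.1], [6.6, -21.7, 448.2], [-12.2, 10.3, 448.2], [26.0, 6.5, 448.3], [15.1, 22.4, 448.4], [-35.5, -13.6, 448.4], [-19.9, -38.5, 448.5], [4.1, -24.3, 448.5], [-9.8, 32.7, 448.6], [-12.3, -32.1, 448.6], [-25.1, 23.0, 448.7], [0.3, -39.2, 448.8], [30.8, -32.2, 448.8], [24.7, 30.7, 448.8], [-29.1, 13.0, 448.9], [-25.2, -19.8, 448.9], [-22.6, 9.2, 449.0], [10.1, 11.4, 449.0], [5.2, 23.8, 449.1], [5.2, 31.2, 449.2], [-22.7, 18.0, 449.2], [-12.4, 12.9, 449.3], [-20.1, -3.4, 449.4], [-27.9, -36.3, 449.4], [-6.1, 1.6, 449.5], [-7.4, 12.8, 449.6], [38.9, 17.2, 449.7], [-22.8, 34.4, 449.8], [-15.1, 25.4, 449.9], [-39.9, -9.9, 450.1], [2.5, 40.0, 450.3], [-27.1, -19.9, 451.2]]
```

View pics/w2.png

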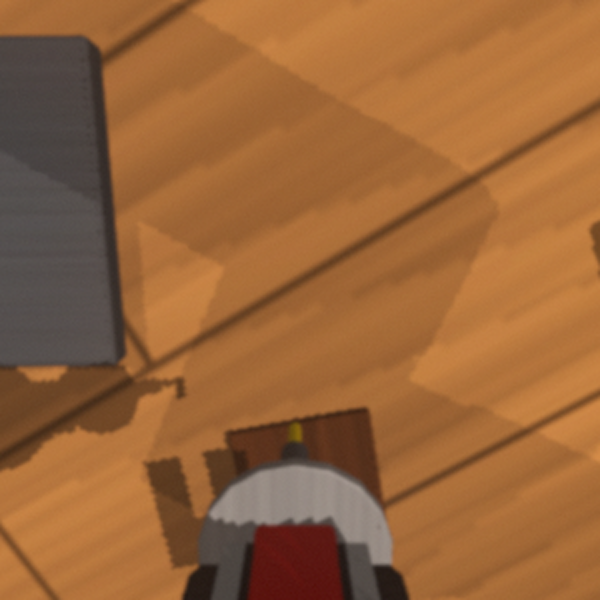

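```bash
python3 - <<'E'
from h import *
T=tool();g=manip.get_image("wrist");M=np.array(g["mount"]);P=cloud(g,M)
im=g["img"]
for r in range(224,252,2): print(r,[(tuple(int(a) for a in im[r,c]),int(P[r,c,2])) for c in range(312,326,3)])
s=manip.get_image("scene");W=np.linalg.inv(T)
Q=cloud(s)@W[:3,:3].T+W[:3,3]
a=np.array([[0,0,z,1] for z in(191,266,300,330)]).T
C=s["camera_from_world"]@T@a;u=s["cx"]+s["fx"]*C[0]/-C[2];v=s["cy"]-s["fy"]*C[1]/-C[2];print(u,v)
u0,v0=int(u[1]),int(v[1]);c=s["img"][v0-50:v0+50,u0-50:u0+50]
i=s["img"].astype(int);m=(i[...,0]>100)&(i[...,1]>80)&(i[...,2]<80)&(np.hypot(Q[...,0],Q[...,1])<30)&(Q[...,2]>250)&(Q[...,2]<400)
print(Q[m].round(0).tolist(),np.argwhere(m).tolist())
w=im[190:260,280:360]
z=lambda x,k:cv2.resize(x,None,fx=k,fy=k,interpolation=cv2.INTER_CUBIC)
A=z(c,4);B=z(w,5);O=np.zeros((400,800,3),np.uint8);O[:400,:400]=A;O[:350,400:]=B;cv2.imwrite("pics/c3.png",O[:,:,::-1])
E
```

```text
224 [((166, 107, 56), 444), ((169, 108, 58), 446), ((167, 107, 56), 447), ((166, 106, 56), 446), ((166, 106, 55), 445)]
226 [((170, 110, 61), 447), ((167, 109, 56), 446), ((166, 107, 57), 446), ((166, 107, 56), 445), ((167, 108, 56), 447)]
228 [((169, 109, 59), 446), ((166, 107, 55), 447), ((167, 110, 59), 446), ((166, 107, 56), 446), ((157, 99, 52), 444)]
230 [((161, 103, 55), 446), ((162, 104, 55), 446), ((145, 93, 46), 445), ((113, 70, 38), 446), ((82, 52, 30), 442)]
232 [((96, 61, 32), 443), ((110, 76, 28), 299), ((119, 87, 16), 296), ((68, 40, 19), 436), ((72, 40, 23), 436)]
234 [((73, 43, 22), 437), ((99, 72, 17), 291), ((128, 98, 15), 289), ((91, 55, 25), 437), ((83, 47, 25), 434)]
236 [((89, 51, 29), 436), ((102, 76, 17), 287), ((127, 97, 13), 284), ((96, 62, 26), 437), ((83, 46, 25), 435)]
238 [((88, 51, 28), 435), ((100, 73, 14), 281), ((127, 97, 15), 279), ((96, 61, 26), 435), ((82, 47, 26), 437)]
240 [((86, 50, 27), 435), ((84, 62, 23), 277), ((99, 75, 26), 267), ((90, 58, 28), 437), ((81, 43, 24), 436)]
242 [((68, 44, 31), 436), ((54, 42, 35), 263), ((56, 45, 39), 262), 
[... 667 characters left out ...]
], [-4.0, 1.0, 272.0], [-3.0, 1.0, 275.0], [-2.0, 0.0, 279.0], [1.0, 2.0, 281.0], [-2.0, 1.0, 282.0], [-1.0, -0.0, 286.0], [-2.0, 2.0, 284.0], [-3.0, 0.0, 287.0], [-1.0, 1.0, 291.0], [-3.0, -0.0, 293.0], [1.0, 1.0, 296.0], [-3.0, 1.0, 296.0], [-5.0, -2.0, 299.0], [-5.0, -0.0, 298.0], [-4.0, 1.0, 298.0], [-10.0, -1.0, 298.0], [-11.0, 1.0, 295.0], [-11.0, -2.0, 300.0], [-8.0, -1.0, 301.0], [-10.0, 1.0, 299.0]] [[205, 496], [207, 495], [208, 495], [210, 494], [213, 491], [214, 491], [215, 490], [215, 491], [216, 490], [217, 489], [217, 490], [218, 489], [219, 489], [220, 488], [220, 489], [221, 488], [222, 486], [222, 487], [222, 488], [223, 486], [223, 487], [224, 485], [224, 486], [224, 487]]
```

View pics/c3.png

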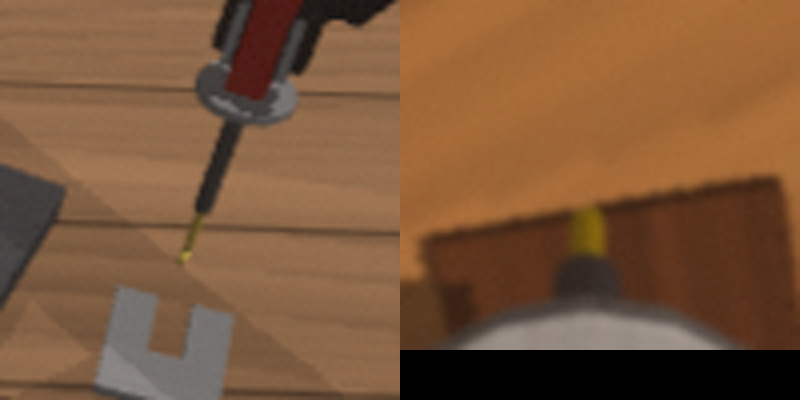

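The prong points along tool -x, and the hook's underside is at tool z of about 301 (rod about 110 mm). Next I'll turn the prong toward yaw +14° and put the camera over the tube.

Emit:
drive_tool:
  targets: "0 0 -40 0 0 0 10;-40 -12 -40 0 0 -7 10;-80 -24 -40 0 0 -14 10;-120 -36 -40 0 0 -21 10;-160 -48 -40 0 0 -28 10;-200 -60 -40 0 0 -35 10;-240 -72 -40 0 0 -42 10;-280 -84 -40 0 0 -44 10;-293 -88 -20 0 0 -44 10;-293 -88 10 0 0 -44 10;-293 -88 10 0 0 -44 10;-293 -88 10 0 0 -44 10;-293 -88 10 0 0 -44 10"

```text
time_s: 4.43
ee_pos: [671.1, 113.3, 432.9]
ee_rot: [[-0.97, -0.245, -0.004], [-0.245, 0.97, -0.001], [0.004, -0.0, -1.0]]
contact_force: [0.6, -0.1, -1.5]
grip_width: 19.0
```

```bash
cat > wt.py <<'E'
from h import *
T=tool();M=None;L=[]
s=manip.sense();print(np.round(s["joints"],1),T.round(4).tolist(),np.round(s["contact_force"],2))
for k in range(3):
    g=manip.get_image("wrist");L.append(cloud(g,T@np.array(g["mount"])))
P=np.median(L,0);rim=P[(P[...,2]>106)&(P[...,2]<114)&(np.hypot(P[...,0]-596,P[...,1]-95)<45)]
c,r=circ(rim[:,:2]);print("rim",c,r,rim[:,2].mean())
I=np.hypot(P[...,0]-c[0],P[...,1]-c[1])<29
d=P[I&(P[...,2]>21)&(P[...,2]<31)];print("disc",len(d),cv2.minEnclosingCircle(d[:,:2].astype(np.float32)),d[:,2].mean())
b=P[I&(P[...,2]>33.5)&(P[...,2]<46)];m=b[:,:2].mean(0);U=np.linalg.svd(b[:,:2]-m)[2][0];t=(b[:,:2]-m)@U
print("bail",len(b),m,np.degrees(np.arctan2(U[1],U[0])),t.min(),t.max(),np.std((b[:,:2]-m)@[-U[1],U[0]]),b[:,2].max())
v,u=np.nonzero(I);v0,u0=int(v.mean()),int(u.mean());print(u0,v0)
C=g["img"][max(0,v0-60):v0+60,u0-70:u0+70];cv2.imwrite("pics/w4.png",cv2.resize(C,None,fx=5,fy=5,interpolation=cv2.INTER_CUBIC)[:,:,::-1])
E
python3 wt.py
```

```text
[ 9.6 26.8 13.8 77.2 -0.  -4.6] [[-0.9695, -0.245, -0.0038, 671.1061], [-0.245, 0.9695, -0.0014, 113.3162], [0.004, -0.0004, -1.0, 432.9289], [0.0, 0.0, 0.0, 1.0]] [ 0.64 -0.1  -1.48]
rim [595.36173856  95.12563847] 32.65626252140726 108.60339510457123
disc 1065 ((594.5670776367188, 95.19013214111328), 20.0228214263916) 24.97806906182339
bail 84 [594.42400604  94.85031542] 101.22468908131597 -20.283037271712878 15.205934359821446 3.819005828205466 45.41407364152201
318 131
```

View pics/w4.png

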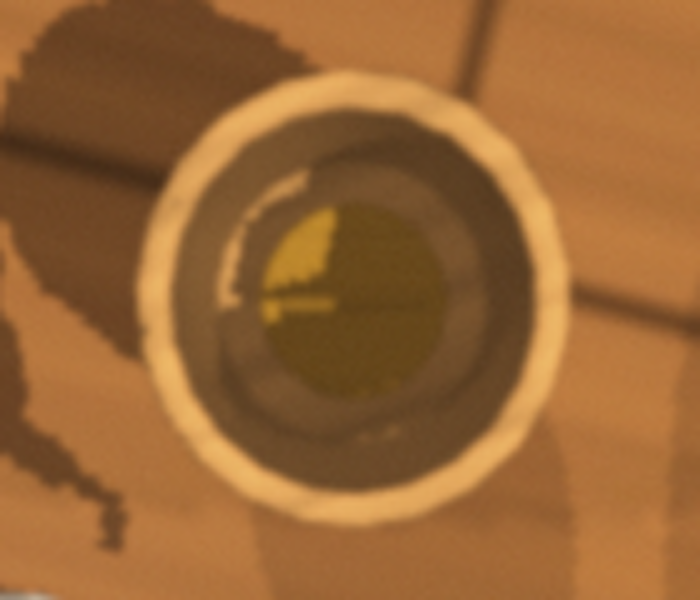

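The bail lies along tool y and is already aligned with the prong; the weight's centre is at about (594.6, 95). I'll enter the tube with the hook 18 mm short of the bail plane.

Emit:
drive_tool:
  targets: "40 0 0 0 0 0 10;80 0 0 0 0 0 10;98 0 0 0 0 0 10;98 0 0 0 0 0 10;98 0 0 0 0 0 10;98 0 25 0 0 0 10;98 0 50 0 0 0 10;98 0 75 0 0 0 10;98 0 85 0 0 0 10;98 0 90 0 0 0 10;98 0 90 0 0 0 10;98 0 90 0 0 0 10;98 0 90 0 0 0 10"

```text
time_s: 5.67
ee_pos: [577.5, 89.9, 346.8]
ee_rot: [[-0.969, -0.246, 0.003], [-0.246, 0.969, -0.0], [-0.003, -0.001, -1.0]]
contact_force: [0.1, 1.2, -1.3]
grip_width: 19.2
```

Emit:
drive_tool:
  targets: "1 0 4 0 0 0 10;1 0 8 0 0 0 10;1 0 12 0 0 0 10;1 0 14 0 0 0 10;1 0 14 0 0 0 10;1 0 14 0 0 0 10"

```text
time_s: 6.17
ee_pos: [576.5, 89.6, 332.5]
ee_rot: [[-0.969, -0.246, 0.003], [-0.246, 0.969, -0.0], [-0.003, -0.001, -1.0]]
contact_force: [0.1, -0.3, -1.5]
grip_width: 19.2
```

Emit:
drive_tool:
  targets: "0 0 1 0 0 0 10;0 0 2 0 0 0 10;0 0 2.5 0 0 0 10;0 0 2.5 0 0 0 10"

```text
time_s: 6.5
ee_pos: [576.4, 89.6, 329.9]
ee_rot: [[-0.969, -0.246, 0.003], [-0.246, 0.969, -0.0], [-0.002, -0.001, -1.0]]
contact_force: [0.4, -0.4, -1.1]
grip_width: 19.3
```

Emit:
drive_tool:
  targets: "0 0 1 0 0 0 10;0 0 1.5 0 0 0 10;0 0 1.5 0 0 0 10"

```text
time_s: 6.75
ee_pos: [576.4, 89.6, 328.3]
ee_rot: [[-0.969, -0.246, 0.003], [-0.246, 0.969, -0.001], [-0.002, -0.001, -1.0]]
contact_force: [-0.1, -1.2, -1.5]
grip_width: 19.2
```

Emit:
drive_tool:
  targets: "0 0 1 0 0 0 10;0 0 1.5 0 0 0 10;0 0 1.5 0 0 0 10"

```text
time_s: 7.0
ee_pos: [576.5, 89.6, 327.3]
ee_rot: [[-0.969, -0.246, 0.003], [-0.246, 0.969, -0.0], [-0.003, -0.001, -1.0]]
contact_force: [-1.2, -0.9, 2.1]
grip_width: 19.0
```

Contact at TCP z 327.4, which puts the hook's underside 301.4 mm ahead of the TCP (rod 110 mm) and agrees with the camera. Next I'll raise 2.5 mm and slide under the bail.

Emit:
drive_tool:
  targets: "0 0 -2.5 0 0 0 10;0 0 -2.5 0 0 0 10;-3 0 -2.5 0 0 0 10;-6 0 -2.5 0 0 0 10;-9 0 -2.5 0 0 0 10;-11 0 -2.5 0 0 0 10;-12.5 0 -2.5 0 0 0 10;-12.5 0 -2.5 0 0 0 10;-12.5 0 -2.5 0 0 0 10"

```text
time_s: 7.75
ee_pos: [588.7, 92.7, 329.7]
ee_rot: [[-0.969, -0.246, 0.003], [-0.246, 0.969, -0.0], [-0.003, -0.001, -1.0]]
contact_force: [0.3, 0.5, -1.5]
grip_width: 19.0
```

Emit:
drive_tool:
  targets: "-1 0 0 0 0 0 10;-2 0 0 0 0 0 10;-2 0 -2 0 0 0 10;-2 0 -4 0 0 0 10;-2 0 -6 0 0 0 10;-2 0 -8 0 0 0 10;-2 0 -10 0 0 0 10;-2 0 -12 0 0 0 10;-2 0 -12 0 0 0 10;-2 0 -12 0 0 0 10"

```text
time_s: 8.58
ee_pos: [590.6, 93.2, 341.8]
ee_rot: [[-0.969, -0.246, 0.003], [-0.246, 0.969, -0.0], [-0.003, -0.001, -1.0]]
contact_force: [-0.5, -0.2, -4.7]
grip_width: 18.6
```

Emit:
drive_tool:
  targets: "0 0 -4 0 0 0 10;0 0 -8 0 0 0 10;0 0 -12 0 0 0 10;0 0 -16 0 0 0 10;0 0 -20 0 0 0 10;0 0 -25 0 0 0 10;0 0 -30 0 0 0 10;0 0 -30 0 0 0 10;0 0 -30 0 0 0 10;0 0 -30 0 0 0 10"

```text
time_s: 9.42
ee_pos: [590.5, 93.2, 371.7]
ee_rot: [[-0.969, -0.246, 0.003], [-0.246, 0.969, -0.0], [-0.003, -0.001, -1.0]]
contact_force: [-0.7, 0.5, -4.6]
grip_width: 19.0
```

Emit:
drive_tool:
  targets: "0 0 -6 0 0 0 10;0 0 -12 0 0 0 10;0 0 -20 0 0 0 10;0 0 -28 0 0 0 10;0 0 -36 0 0 0 10;0 0 -44 0 0 0 10;0 0 -52 0 0 0 10;0 0 -60 0 0 0 10;0 0 -68 0 0 0 10;0 0 -76 0 0 0 10;0 0 -84 0 0 0 10;0 0 -92 0 0 0 10;0 0 -98 0 0 0 10;0 0 -102 0 0 0 10;0 0 -105 0 0 0 10;0 0 -105 0 0 0 10;0 0 -105 0 0 0 10;0 0 -105 0 0 0 10"

```text
time_s: 10.92
ee_pos: [590.1, 93.2, 476.2]
ee_rot: [[-0.969, -0.246, 0.002], [-0.246, 0.969, -0.001], [-0.002, -0.001, -1.0]]
contact_force: [0.7, -0.4, -3.1]
grip_width: 18.7
```

```bash
cat > sc.py <<'E'
from h import *
import sys
T=tool();s=manip.get_image("scene");P=cloud(s)
st=manip.sense();print(T.round(4).tolist(),np.round(st["contact_force"],2),np.round(st["joints"],1))
C=s["camera_from_world"]@T@np.array([0,0,310,1.]);u=int(s["cx"]+s["fx"]*C[0]/-C[2]);v=int(s["cy"]-s["fy"]*C[1]/-C[2])
print(u,v);c=s["img"][max(v-75,0):v+75,max(u-100,0):u+100]
cv2.imwrite(sys.argv[1],cv2.resize(c,None,fx=4,fy=4,interpolation=cv2.INTER_CUBIC)[:,:,::-1])
W=np.linalg.inv(T);Q=P@W[:3,:3].T+W[:3,3]
q=Q[(np.hypot(Q[...,0],Q[...,1])<32)&(Q[...,2]>255)&(Q[...,2]<340)];
if len(q): print("tool-frame pts",len(q),np.percentile(q,[2,25,50,75,98],axis=0).round(1).tolist())
E
python3 sc.py pics/s5.png
```

```text
[[-0.9693, -0.2458, 0.0024, 590.113], [-0.2458, 0.9693, -0.0006, 93.228], [-0.0021, -0.0011, -1.0, 476.1881], [0.0, 0.0, 0.0, 1.0]] [-0.02 -0.08 -5.28] [ 9.  16.7  4.8 78.  -0.1 -5.2]
381 253
tool-frame pts 376 [[-25.2, -19.2, 259.3], [-18.1, -10.4, 306.0], [-9.6, -1.6, 308.7], [-4.1, 3.6, 312.1], [10.5, 16.4, 325.0]]
```

View pics/s5.png

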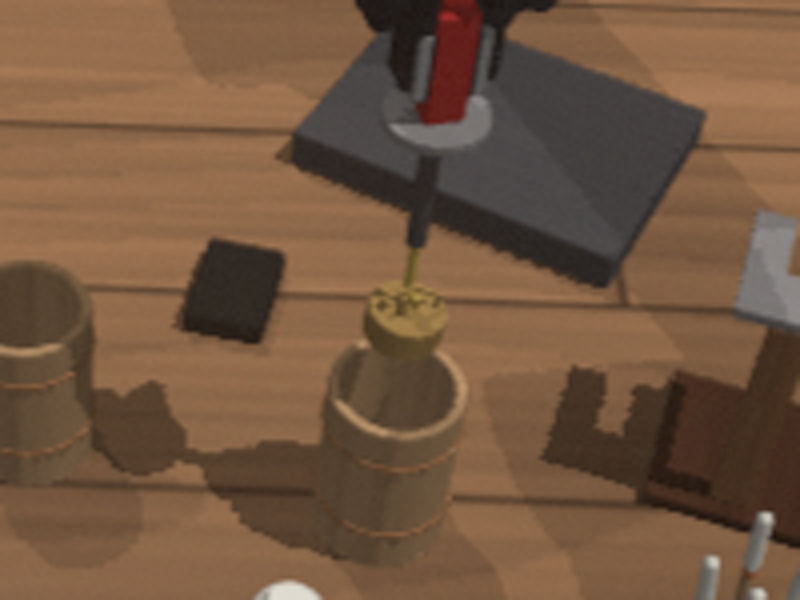

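The weight hangs level from the hook, clear of the tube. Carrying it to the slate smoothly.

Emit:
drive_tool:
  targets: "1 -2 -3 0 0 0 10;4 -9 -6 0 0 0 10;8 -21 -10 0 0 0 10;15 -36 -10 0 0 0 10;22 -53 -10 0 0 0 10;30 -74 -10 0 0 0 10;38 -94 -10 0 0 0 10;47 -115 -10 0 0 0 10;55 -136 -10 0 0 0 10;62 -153 -10 0 0 0 10;69 -168 -10 0 0 0 10;73 -180 -10 0 0 0 10;76 -187 -10 0 0 0 10;77 -189 -10 0 0 0 10;77 -189 -10 0 0 0 10"

```text
time_s: 12.22
ee_pos: [561.8, -109.4, 486.3]
ee_rot: [[-0.97, -0.245, 0.002], [-0.245, 0.97, -0.0], [-0.002, -0.001, -1.0]]
contact_force: [0.9, 0.6, -4.5]
grip_width: 19.3
```

Emit:
drive_tool:
  targets: "1 -2 0 0 0 0 10;4 -9 0 0 0 0 10;8 -21 0 0 0 0 10;15 -36 0 0 0 0 10;22 -53 0 0 0 0 10;30 -74 0 0 0 0 10;38 -94 0 0 0 0 10;47 -115 0 0 0 0 10;55 -136 0 0 0 0 10;62 -153 0 0 0 0 10;69 -168 0 0 0 0 10;73 -180 0 0 0 0 10;76 -187 0 0 0 0 10;77 -189 0 0 0 0 10;77 -189 0 0 0 0 10;77 -189 0 0 0 0 10"

```text
time_s: 13.55
ee_pos: [533.5, -311.0, 486.3]
ee_rot: [[-0.969, -0.245, 0.002], [-0.245, 0.969, 0.0], [-0.002, -0.0, -1.0]]
contact_force: [0.5, 0.1, -3.9]
grip_width: 19.2
```

Emit:
drive_tool:
  targets: "0 0 4 0 0 0 10;0 0 12 0 0 0 10;0 0 24 0 0 0 10;0 0 38 0 0 0 10;0 0 52 0 0 0 10;0 0 66 0 0 0 10;0 0 80 0 0 0 10;0 0 94 0 0 0 10;0 0 106 0 0 0 10;0 0 116 0 0 0 10;0 0 124 0 0 0 10;0 0 128 0 0 0 10;0 0 130 0 0 0 10;0 0 130 0 0 0 10;0 0 130 0 0 0 10;0 0 130 0 0 0 10"

```text
time_s: 14.88
ee_pos: [534.1, -311.1, 357.1]
ee_rot: [[-0.969, -0.245, 0.004], [-0.245, 0.969, -0.0], [-0.003, -0.001, -1.0]]
contact_force: [-0.7, -0.1, -5.1]
grip_width: 19.1
```

```bash
python3 sc.py pics/s6.png
```

```text
[[-0.9694, -0.2454, 0.0035, 534.0901], [-0.2454, 0.9694, -0.0003, -311.1245], [-0.0034, -0.0011, -1.0, 357.0761], [0.0, 0.0, 0.0, 1.0]] [-0.26  0.36 -5.16] [-30.2  21.   -4.7  64.1   0.1 -44.4]
195 265
tool-frame pts 533 [[-28.8, -27.3, 263.3], [-19.8, -9.1, 308.6], [-11.3, 2.1, 319.4], [-3.4, 12.8, 336.5], [16.6, 28.7, 338.9]]
```

View pics/s6.png

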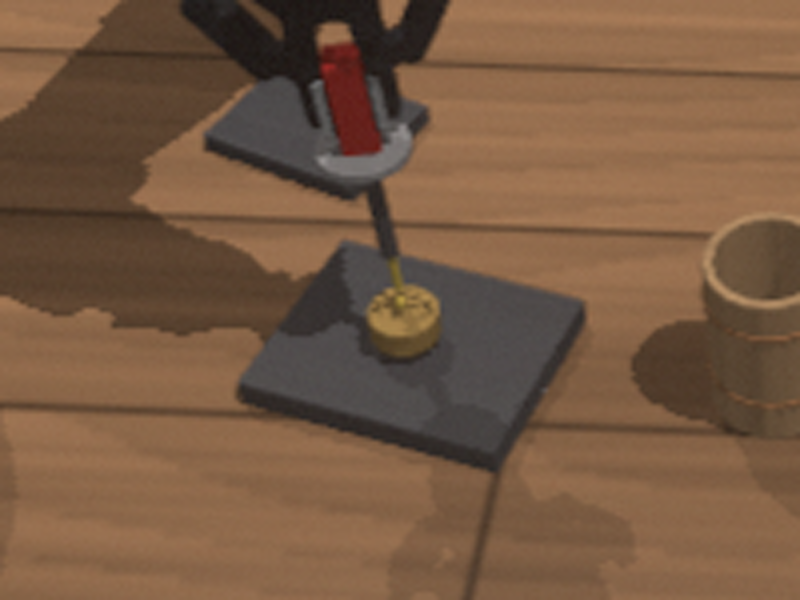

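It hangs level above the middle of the slab. Lowering it slowly onto the slate.

Emit:
drive_tool:
  targets: "0 0 2 0 0 0 10;0 0 4 0 0 0 10;0 0 6 0 0 0 10;0 0 7 0 0 0 10;0 0 8 0 0 0 10;0 0 9 0 0 0 10;0 0 9.5 0 0 0 10;0 0 9.5 0 0 0 10;0 0 9.5 0 0 0 10"

```text
time_s: 15.68
ee_pos: [534.1, -311.1, 347.5]
ee_rot: [[-0.969, -0.245, 0.004], [-0.245, 0.969, -0.0], [-0.003, -0.001, -1.0]]
contact_force: [0.4, 0.6, -4.6]
grip_width: 18.9
```

Emit:
drive_tool:
  targets: "0 0 0.7 0 0 0 10;0 0 1.4 0 0 0 10;0 0 2 0 0 0 10;0 0 2 0 0 0 10;0 0 2 0 0 0 10"

```text
time_s: 16.1
ee_pos: [534.2, -311.2, 345.8]
ee_rot: [[-0.969, -0.245, 0.004], [-0.245, 0.969, -0.0], [-0.004, -0.001, -1.0]]
contact_force: [0.0, -0.9, -1.5]
grip_width: 18.7
```

Emit:
drive_tool:
  targets: "0 0 1.5 0 0 0 10;0 0 3 0 0 0 10;0 0 4 0 0 0 10;0 0 4 0 0 0 10;0 0 4 0 0 0 10"

```text
time_s: 16.52
ee_pos: [534.2, -311.2, 341.5]
ee_rot: [[-0.969, -0.245, 0.004], [-0.245, 0.969, -0.0], [-0.003, -0.001, -1.0]]
contact_force: [-0.5, -0.9, -2.3]
grip_width: 18.9
```

Emit:
drive_tool:
  targets: "2 0 0 0 0 0 10;5 0 0 0 0 0 10;8 0 0 0 0 0 10;11 0 0 0 0 0 10;14 0 0 0 0 0 10;18 0 0 0 0 0 10;22 0 0 0 0 0 10;25 0 0 0 0 0 10;25 0 0 0 0 0 10;25 0 0 0 0 0 10"

```text
time_s: 17.35
ee_pos: [509.7, -317.4, 341.6]
ee_rot: [[-0.969, -0.245, 0.004], [-0.245, 0.969, -0.0], [-0.004, -0.001, -1.0]]
contact_force: [0.8, 0.3, -2.4]
grip_width: 18.8
```

```bash
python3 sc.py pics/s7.png
```

```text
[[-0.9695, -0.2451, 0.0039, 509.7433], [-0.2451, 0.9695, -0.0002, -317.3575], [-0.0037, -0.0011, -1.0, 341.5691], [0.0, 0.0, 0.0, 1.0]] [-0.54  0.04 -1.74] [-31.9  19.7  -8.7  61.4   0.1 -46.1]
196 262
tool-frame pts 347 [[-29.8, -29.3, 259.7], [-12.2, -11.5, 303.6], [-0.7, 2.0, 320.0], [13.0, 13.1, 321.5], [27.6, 29.6, 323.8]]
```

View pics/s7.png

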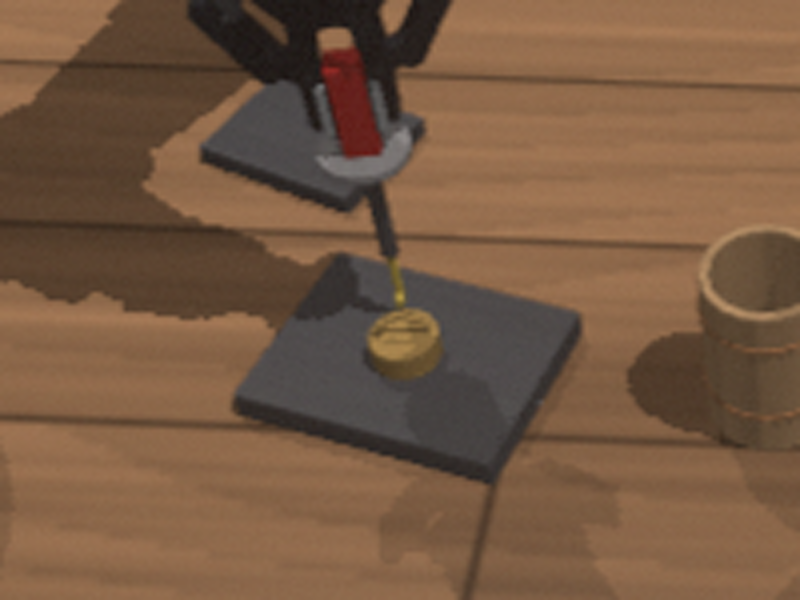

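Unhooked cleanly; the weight stands upright mid-slab. Lifting and going back to the stand.

Emit:
drive_tool:
  targets: "0 0 -20 0 0 0 10;0 0 -60 0 0 0 10;0 0 -100 0 0 0 10;0 0 -130 0 0 0 10;-6 35 -130 0 0 3 10;-13 75 -130 0 0 6 10;-20 115 -130 0 0 9 10;-28 155 -130 0 0 12 10;-35 195 -130 0 0 15 10;-42 235 -130 0 0 18 10;-49 275 -130 0 0 21 10;-56 315 -130 0 0 24 10;-63 355 -130 0 0 27 10;-70 395 -130 0 0 30 10;-77 435 -130 0 0 33 10;-84 475 -130 0 0 36 10;-91 515 -130 0 0 39 10;-98 555 -130 0 0 42 10;-106 600 -130 0 0 44 10;-114 645 -130 0 0 44 10"

```text
time_s: 19.07
ee_pos: [461.7, 330.1, 471.5]
ee_rot: [[-0.867, 0.498, 0.005], [0.498, 0.867, 0.0], [-0.004, 0.002, -1.0]]
contact_force: [0.9, -0.6, -1.5]
grip_width: 19.2
```

Emit:
drive_tool:
  targets: "2 5.5 0 0 0 0 10;2 5.5 0 0 0 0 10;2 5.5 30 0 0 0 10;2 5.5 65 0 0 0 10;2 5.5 95 0 0 0 10;2 5.5 112 0 0 0 10;2 5.5 118 0 0 0 10;2 5.5 118 0 0 0 10;2 5.5 118 0 0 0 10"

```text
time_s: 19.82
ee_pos: [463.7, 335.5, 354.5]
ee_rot: [[-0.867, 0.499, 0.005], [0.499, 0.867, 0.001], [-0.004, 0.003, -1.0]]
contact_force: [-0.4, -1.0, -1.1]
grip_width: 18.8
```

```bash
python3 - <<'E'
from h import *
T=tool();print(T.round(4).tolist())
D=np.array([542.5,306.1,345.1])-T[:3,3];print("to hung, tool axes",(T[:3,:3].T@D).round(1))
x=T[:3,:3].T@np.array([.943,-.334,0]);print("stand +x in tool",x.round(3))
from h import *
g=manip.get_image("wrist");P=cloud(g,np.array(g["mount"]))
im=g["img"].astype(int)
# disc in tool frame
q=P[(abs(P[...,2]-185)<6)&(np.hypot(P[...,0],P[...,1])<40)&(im.max(2)-im.min(2)<25)]
print(len(q),q.mean(0),np.percentile(q,[1,99],axis=0).round(1).tolist())
W=P@T[:3,:3].T+T[:3,3]
w=W[(W[...,2]>149)&(W[...,2]<157)&(abs(W[...,0]-548)<70)&(abs(W[...,1]-303)<70)];print(len(w),cv2.minAreaRect(w[:,:2].astype(np.float32)) if len(w)>5 else "")
E
```

```text
[[-0.8668, 0.4987, 0.0054, 463.6907], [0.4987, 0.8668, 0.0005, 335.453], [-0.0044, 0.0032, -1.0, 354.4825], [0.0, 0.0, 0.0, 1.0]]
to hung, tool axes [-82.9  13.8   9.8]
stand +x in tool [-0.984  0.181  0.005]
2830 [ 11.80486813   0.8765178  186.1029866 ] [[-2.6, -22.3, 184.6], [22.9, 24.0, 188.9]]
771 ((537.362548828125, 295.30926513671875), (39.769535064697266, 27.536348342895508), 60.21815490722656)
```

Emit:
drive_tool:
  targets: "-15 2 1 0 0 0 10;-30 5 1 0 0 0 10;-45 7.5 1 0 0 0 10;-60 10 1 0 0 0 10;-73 12.5 1 0 0 0 10;-81 13.5 1 0 0 0 10;-83 14 1 0 0 0 10;-83 14 1 0 0 0 10;-83 14 1 0 0 0 10;-83 14 1 0 0 0 10"

```text
time_s: 20.7
ee_pos: [542.3, 306.7, 354.5]
ee_rot: [[-0.867, 0.498, 0.006], [0.498, 0.867, 0.001], [-0.004, 0.004, -1.0]]
contact_force: [0.1, 0.5, -1.8]
grip_width: 19.1
```

Emit:
drive_tool:
  targets: "0 0 3 0 0 0 10;0 0 6 0 0 0 10;0 0 8 0 0 0 10;0 0 9 0 0 0 10;0 0 9.5 0 0 0 10;0 0 9.5 0 0 0 10;0 0 9.5 0 0 0 10"

```text
time_s: 21.28
ee_pos: [542.3, 306.8, 345.1]
ee_rot: [[-0.867, 0.498, 0.006], [0.498, 0.867, 0.002], [-0.004, 0.004, -1.0]]
contact_force: [-1.4, 0.1, 0.5]
grip_width: 19.1
```

Emit:
drive_tool:
  targets: "0 0 0.5 0 0 0 10;0 0 0.5 0 0 0 10;0 0 0.5 0 0 0 30;0 0 0.5 0 0 0 60;0 0 0.5 0 0 0 85;0 0 0.5 0 0 0 85;0 0 0.5 0 0 0 85;0 0 0.5 0 0 0 85;0 0 0.5 0 0 0 85;0 0 0.5 0 0 0 85;0 0 0.5 0 0 0 85"

```text
time_s: 22.2
ee_pos: [542.4, 306.8, 344.6]
ee_rot: [[-0.867, 0.498, 0.006], [0.498, 0.867, 0.002], [-0.004, 0.004, -1.0]]
contact_force: [-0.0, 0.8, -0.3]
grip_width: 85.0
```

Emit:
drive_tool:
  targets: "0 0 -10 0 0 0 85;0 0 -30 0 0 0 85;0 0 -60 0 0 0 85;0 0 -100 0 0 0 85;0 0 -130 0 0 0 85;60 0 -130 0 0 0 85;60 0 -130 0 0 0 85;100 0 -130 0 0 0 85;100 0 -130 0 0 0 85;100 0 -130 0 0 0 85"

```text
time_s: 23.03
ee_pos: [453.4, 357.3, 475.4]
ee_rot: [[-0.869, 0.495, 0.007], [0.495, 0.869, 0.002], [-0.005, 0.005, -1.0]]
contact_force: [0.2, 0.2, -0.3]
grip_width: 84.9
```

```bash
python3 - <<'E'
from h import *
st=manip.sense();print(np.round(st["ee_pos"],1),st["grip_width"],st["time_s"])
d=pickle.load(open("d0.pkl","rb"))
t=manip.get_image("top");P=cloud(t);s=manip.get_image("scene");im=t["img"].astype(int)
red=(im[...,0]>110)&(im[...,1]<70)&(im[...,2]<70);q=P[red];q=q[(abs(q[:,0]-545)<60)&(abs(q[:,1]-300)<60)&(q[:,2]>213)];print("handle",len(q),q.mean(0) if len(q) else "")
q=P[(P[...,2]>34)&(P[...,2]<60)&(abs(P[...,0]-539)<60)&(abs(P[...,1]+309)<70)];print("weight",len(q),q.mean(0),q.max(0)-q.min(0))
P0=cloud(d["top"])
for n,b in {"spool":(262,296,138,172),"ink":(268,310,255,300)}.items():
    for X in(P0,P):
        r=X[b[2]:b[3],b[0]:b[1]].reshape(-1,3);r=r[r[:,2]>12];print(n,r.mean(0).round(1))
z=lambda x,k:cv2.resize(x,None,fx=k,fy=k,interpolation=cv2.INTER_CUBIC)
O=np.zeros((600,800,3),np.uint8);O[:420,:320]=z(s["img"][210:315,430:510],4);O[:400,400:]=z(s["img"][230:330,150:250],4)
cv2.imwrite("pics/f.png",O[:,:,::-1])
E
```

```text
[453.4 357.3 475.4] 84.90961237837367 23.0333
handle 108 [545.36843526 305.98395795 219.50460138]
weight 259 [ 541.50784408 -308.90868095   39.84969684] [37.12609577 38.81859344 22.31944246]
spool [696.4  37.8  72.1]
spool [696.8  37.9  68.4]
ink [434.7  14.8  24.6]
ink [435.2  14.3  34. ]
```

View pics/f.png

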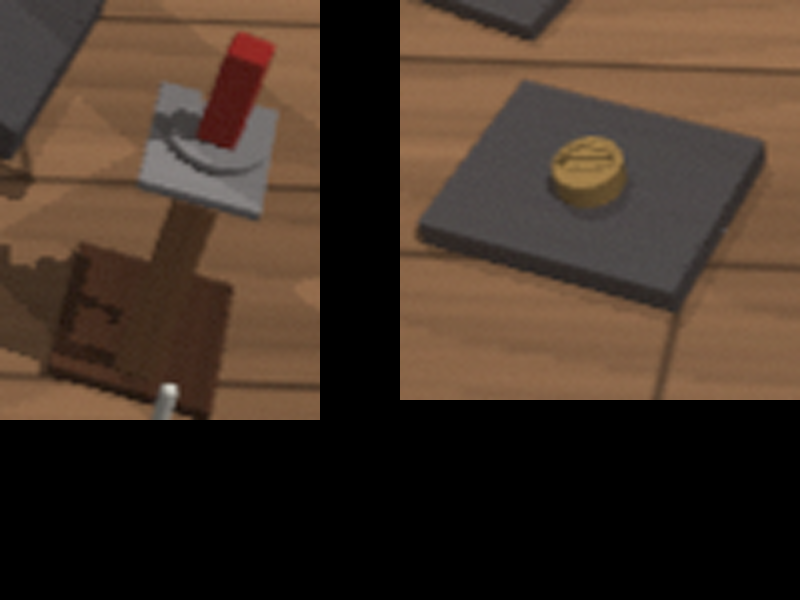

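The picker hangs upright in the fork and the weight stands upright mid-slab, about 2 mm from centre. The robot is clear, so I'm handing in.

```bash
python3 -c "
from station import manip
print(manip.job_done())"
```

```text
the job is handed in; nothing more can be done
None
```

The job is done and handed in after about 23 s of robot time. I lifted the weight out of the left tube by its bail with the hooked picker and set it on the middle-sized slate. I then unhooked the picker and hung it back in its stand.

- **Feeling for the weight:** the rod came out at about 110 mm, from a light touch of about 3.5 N on the weight's top. That agreed with the camera estimate.
- **Weight:** the last pictures show it upright, about 2 mm from the slate's centre.
- **Picker:** it hangs upright in the fork, with its handle within 2–3 mm of its first measured position, which is about the camera's accuracy.
- **Bystanders:** the spool and ink stone read within 1 mm of where they started in plan. Their mean heights differed by 4 mm for the spool and 9 mm for the ink stone between the two readings. I took that as depth noise and did not look into it. I did not re-measure the brush cup, but the arm never went near it.
- **Forces:** the vertical force read up to about 5 N with the weight hanging, a little more than its nominal mass. No reading at the end of a move suggested it was catching on the tube.

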